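# Hang the loaded sample carrier level on the stand

## Robot

A 6-joint arm with a two-finger parallel gripper is mounted at the origin on the work surface. World frame = base frame: x ahead of the robot, y to its left, z up, the work surface at z = 0. Lengths are in m, angles in rad, forces in N, time in s.
With the tool pointing down it reaches from about 0.325 to 0.9 m from the base axis. Payload 6.1 kg.
Tool frame: the origin (TCP) lies midway between the tips of the shut fingers; the grasp point (between the pads) lies 19 mm behind it; z points along the fingers, y is the line along which they close (so a half turn about z gives the same grasp; the last joint's range is limited). The gripper opens to 85 mm and grips with 20 to 120 N. Pads are 22 mm wide; open, the fingers measure 114 mm over their backs; the gripper's body (76 mm by 85 mm) begins 54 mm behind the grasp point. The pads swing forward as they close: fully open they stand 13 mm farther back than shut.
Start: joints at [1.137, 0.22, 1.526, -0, 1.395, -0.126], TCP at [0.189, 0.596, 0.231] pointing down, gripper open.
Joint ranges: [-2.98, 2.98], [-0.91, 2.08], [0.09, 2.57], [-1.24, 4.39], [0.2, 2.65], [-2.68, 2.68]. Speed limits (rad/s): [2.57, 2.57, 3.01, 3.14, 3.14, 3.14].

## Interface

Orientations are given as [roll, pitch, yaw] about the fixed x, y, z axes, in that order (R = Rz(yaw) Ry(pitch) Rx(roll)).
In Python, from plant import movep, move_l, set_joints, gripper_to, hold, inverse_kinematics, observe, get_image, get_calibration, Unreachable, job_done gives the robot as it stands. Calls block until the motion is done:
- movep(position, orientation): joint-space move of the TCP to a pose.
- move_l(position, feed=0.15, rotation=None, max_force=None): straight line of the TCP; rotation=None keeps the orientation; feed is the mean speed in m/s. With max_force (N) it stops when the force on the tool has changed by that much, and returns True; else False.
- set_joints(angles): joint-space move.
- gripper_to(opening, f_grip=None): finger opening in m; f_grip is the grip in N (None keeps the last); returns when the fingers have stopped.
- hold(seconds).
- inverse_kinematics(position, orientation): joint angles nearest the present ones, or None.
- observe(): the state.
- get_image(name): name is "side" or "top" or "wrist"; returns (picture, depth): 400x640x3 uint8, red, green, blue; 400x640 float32, m along the optical axis (not along the pixel's ray), 0 where there is no reading.
- get_calibration(name): a dict with "intrinsics" (3x3 intrinsics, pixels), "world_from_camera" (4x4, takes a point from camera to world coordinates). Camera axes: x right, y down, z forward; pixel columns grow to the right and rows downward; lengths in m; the calibration is good to about 2 mm. A picture is of the moment at which its call begins: read the wrist's pose just before it. get_calibration takes no time and is no camera call; for the wrist camera it gives the pose at the moment of the call.
A pose or a line that the arm cannot do raises Unreachable and nothing moves.
- job_done(): hands the job in; it is judged then, once.
The state is a dict: "time_s": time; "q": joint angles; "joint_velocities": joint speeds; "joint_torque": joint torques, N m; "eef_pos": TCP position; "tcp_rot": TCP orientation; "ft_force": force on the tool from outside, world axes, zero at the start; "torque": the same for the moment, N m; "opening": finger opening in m; "grasp_force": force on a finger pad.
Only numpy, scipy, OpenCV 4.12 (cv2) and the standard library are available. Lean on these libraries where they do the work, as an engineer would, in place of code of your own. Each camera call takes 0.05 s, during which the arm holds its last target. There are 200 camera calls.

## Task

The L-shaped sample carrier holds three slugs, one of them steel. Pick the carrier up by its top tab and hang it on the stand's pin by the one hole that lets it hang level with the slugs where they are, slid back along the pin until it touches the shoulder, then let go. The height of the pin has not been measured, so feel for it, and go gently: never knock or push the stand hard (keep under 25 N), no slug spilled, nothing else on the bench disturbed.

Things in the scene. Friction and masses are not known exactly. Their poses are not given: they have to be found in the camera images.
- carrier: Loose carrier, 260 g (+-10 %) empty. Origin: centre of the underside of its tray; z up, x normal to its plate, y along the plate, towards the leg. Blue tray 46 (x) by 172 (y) mm, floor 5 mm thick, walls 22 mm high, three 38 mm square pockets centred at y = -50, 0, +50 mm. Empty, its centre of mass lies at x = 0, y = +24 mm, z = 67 mm.
- tab (a point): Middle of the top edge of the carrier's aluminium grip tab, at (0, 10, 150) mm in the carrier's frame, axes as the carrier. The tab is 8 mm thick (x), 70 mm long (y) and 32 mm high (z 118 to 150 mm); pinch it across its thickness from above. It stands on the hole bar.
- hole1 (a point): Centre of hole 1 in the carrier's bar, at (0, -30, 98) mm in its frame. All four holes are round, 14 mm diameter, and go right through along x. The bar is 8 mm thick (x), y = -50 to 106 mm, z = 78 to 118 mm; below its +y end a leg 20 mm wide joins it to the tray: plate and leg make the L.
- hole2 (a point): Centre of hole 2, at (0, -10, 98) mm in the carrier's frame.
- hole3 (a point): Centre of hole 3, at (0, +10, 98) mm in the carrier's frame.
- hole4 (a point): Centre of hole 4, at (0, +30, 98) mm in the carrier's frame, nearest the leg.
- steel_slug: Loose dark steel cylinder, 34 mm diameter, 40 mm high, 285 g, standing in one of the carrier's three pockets; which one varies. Origin: centre of its underside.
- white_slug_a: Loose white plastic cylinder, 34 mm diameter, 40 mm high, 40 g, standing in another pocket. Origin: centre of its underside.
- white_slug_b: Loose white plastic cylinder, 34 mm diameter, 40 mm high, 40 g, standing in the remaining pocket. Origin: centre of its underside.
- stand: Fixed rigid stand. Origin: centre of the underside of its round base (110 mm diameter, 14 mm high), z up. A tube of 26 mm diameter rises on the z axis; from the rod telescoping out of it a level steel arm of 22 mm diameter runs along -x and ends in a flat shoulder 55 mm from the z axis. From there a brass pin, 8 mm diameter, continues along -x at y = 0 to 95 mm from the z axis.
- clamp (a point): Top centre of the stand's black clamp collar (34 mm diameter), on the tube's axis, 120 mm above the bench. The rod above it is clamped at a different height each time: the axis of arm and pin lies anywhere from 150 to 200 mm above the bench, which no listed pose tells. The stand is rigid and nothing on it is more than 11 mm above the pin's axis. Keep contact forces on the stand under 25 N.
- solvent_bottle: Bystander: small amber bottle with white cap, 44 mm diameter, 100 mm high. Origin: centre of its underside.
- screwdriver: Bystander: small yellow-handled screwdriver, 150 mm long, lying on the bench. Origin: middle of its underside.
- parts_bin: Bystander: open yellow bin, 80 by 100 by 40 mm high. Origin: centre of its underside.

How it is judged:
By the outcome, as a careful person would: the job done as asked, in the order asked, and still so for the second after the job is handed in, with the robot touching nothing.
It also fails if it takes over 72 s, if anything falls off the work surface, if the arm or the gripper's body presses on something with over 40 N, if the wrist force passes 120 N, or if a joint passes its speed limit or range.

## Working session

There is one attempt and no reset: what is moved stays moved. The work goes in short steps, each a Python script; the robot and the scene stay as the last script left them, time stands still between calls to the robot, and variables do not carry over. Pictures are saved under pics/ and viewed, at most 10 in all, crops included, and the job is handed in when it is done.

```bash
ls; mkdir -p pics; python3 - <<'E'
from plant import *
import cv2, numpy as np
o=observe(); print(o)
ims=[]
for n in ["top","side"]:
    p,d=get_image(n); np.savez(f"pics/{n}0.npz",p=p,d=d); c=get_calibration(n); print(n,c["intrinsics"].tolist(),c["world_from_camera"].round(4).tolist())
    cv2.imwrite(f"pics/{n}0.png",p[:,:,::-1])
E
```

```text
pics
{'time_s': 0.0, 'q': array([ 1.13689683e+00,  2.21212674e-01,  1.52763088e+00,  2.06951973e-05,
        1.39472157e+00, -1.26106103e-01]), 'joint_velocities': array([5.57467830e-04, 7.50838361e-05, 5.65439601e-04, 2.22138018e-04,
       4.53552792e-04, 1.80693787e-03]), 'joint_torque': array([ 1.77956830e-03, -4.96909082e+01, -3.89391482e+01, -2.13553853e-04,
        1.14429917e-02, -2.51600920e-05]), 'eef_pos': array([0.18908614, 0.5950612 , 0.23019713]), 'tcp_rot': array([-3.13963840e+00, -2.68288893e-04,  2.83379535e+00]), 'ft_force': array([ 0.72364256, -0.75386455, -0.29195363]), 'torque': array([-0.01817931,  0.01986497, -0.00922106]), 'grasp_force': 0.0, 'opening': 0.08567980987423218}
top [[488.7927028158339, 0.0, 326.4199187806269], [0.0, 488.7927028158339, 200.05136446437697], [0.0, 0.0, 1.0]] [[0.0043, -0.989, 0.148, 0.4259], [-0.9998, -0.0011, 0.0213, 0.0178], [-0.0209, -0.148, -0.9888, 1.1645], [0.0, 0.0, 0.0, 1.0]]
side [[387.0120741335654, 0.0, 315.5948709838422], [0.0, 387.0120741335654, 198.45809982260613], [0.0, 0.0, 1.0]] [[-0.9715, -0.1172, 0.2059, 0.4194], [-0.2363, 0.5391, -0.8084, 0.7218], [-0.0163, -0.834, -0.5514, 0.5722], [0.0, 0.0, 0.0, 1.0]]
```

View pics/top0.png

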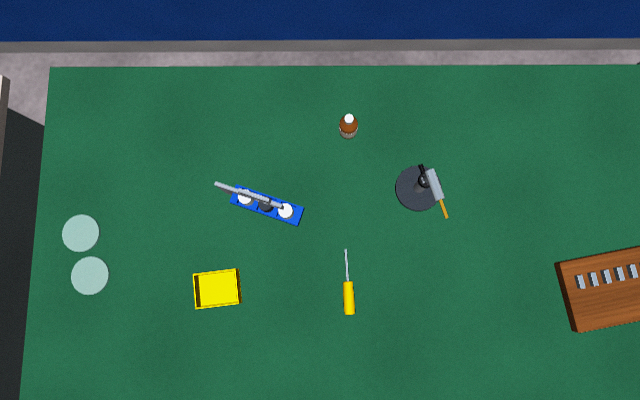

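View pics/side0.png

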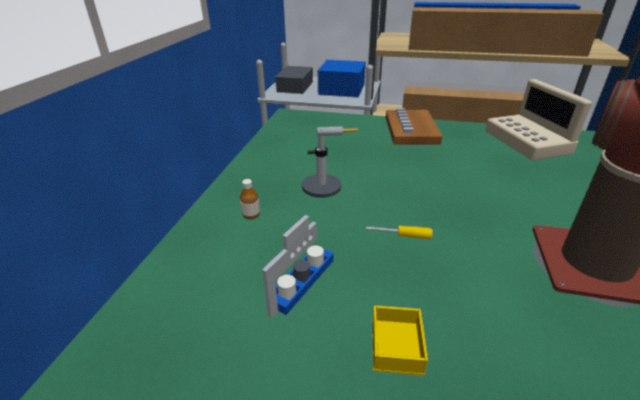

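The top view shows the carrier at about (265,205), with the dark steel slug at (265,206) between two white ones, so it sits in the middle pocket. The leg is at the upper-left end, about (215,183). The stand is at (418,188), and its pin runs down to the tip at (447,217). The side view agrees: steel in the middle, leg at the near-left end (270,285), pin tip at (357,130).

The total moment is 260·24/625, which puts the centre of mass at y ≈ 10 mm, so hole 3 is the right one.

```bash
cat > h.py <<'E'
import numpy as np, cv2
from plant import *
def cloud(d,c):
    K=c["intrinsics"];T=c["world_from_camera"];v,u=np.mgrid[:d.shape[0],:d.shape[1]]
    P=np.stack([(u-K[0,2])*d/K[0,0],(v-K[1,2])*d/K[1,1],d],-1)
    W=P@T[:3,:3].T+T[:3,3]; W[d<=0]=np.nan; return W
def line(xy):  # centre, direction, extents
    m=np.median(xy,0); vx,vy,x,y=cv2.fitLine(xy.astype(np.float32),cv2.DIST_HUBER,0,1e-4,1e-4).ravel()
    dr=np.array([vx,vy]); t=(xy-[x,y])@dr; return np.array([x,y]),dr,np.percentile(t,[1,99])
E
python3 - <<'E'
from h import *
for n in ["top","side"]:
    z=np.load(f"pics/{n}0.npz");p=z["p"].astype(int);W=cloud(z["d"],get_calibration(n));hsv=cv2.cvtColor(z["p"],cv2.COLOR_RGB2HSV)
    x,y,h=np.moveaxis(W,-1,0)
    inb=(x>.25)&(x<.75)&(y>-.4)&(y<.4)
    blue=inb&(hsv[...,0]>105)&(hsv[...,0]<125)&(hsv[...,1]>180)&(p[...,2]>120)&(h<.05)
    print(n,"blue",blue.sum(),cv2.minAreaRect(W[blue][:,:2].astype(np.float32)), np.median(W[blue],0))
    car=inb&(y>-.02)&(h>.125)&(y<.32)&(h<.17)
    q=W[car]; print("tab",len(q),line(q[:,:2]),np.percentile(q[:,2],[5,50,95]))
    st=inb&(y<-.08)&(h>.13)&(y>-.33)
    q=W[st]; print("arm",len(q),line(q[:,:2]),np.percentile(q[:,2],[5,50,95]))
    br=inb&(y<-.08)&(h>.1)&(hsv[...,0]>12)&(hsv[...,0]<30)&(hsv[...,1]>130)
    q=W[br]; print("pin",len(q),line(q[:,:2]) if len(q) else 0,np.percentile(q[:,2],[5,50,95]) if len(q) else 0)
    for nm,a,b in [("bottle",(110,140),(335,362))]:
        s=np.zeros_like(inb);s[a[0]:a[1],b[0]:b[1]]=1;s&=h>.06
        if n=="top": print(nm,np.nanmedian(W[s],0))
E
```

```text
top blue 644 ((0.5879291892051697, 0.1869577169418335), (0.1772279143333435, 0.049570586532354355), 70.92833709716797) [0.57790204 0.17033478 0.02228807]
tab 163 (array([0.58715767, 0.19267094], dtype=float32), array([0.32236654, 0.9466149 ], dtype=float32), array([-0.03247724,  0.03529482])) [0.13115046 0.15020714 0.1543058 ]
arm 428 (array([ 0.5915194 , -0.18542159], dtype=float32), array([0.9300355 , 0.36746976], dtype=float32), array([-0.05537388,  0.04658689])) [0.16772677 0.17639826 0.18113768]
pin 71 (array([ 0.557237  , -0.19878504], dtype=float32), array([0.9513661 , 0.30806258], dtype=float32), array([-0.0194757 ,  0.01927596])) [0.16959836 0.17219052 0.17520702]
bottle [ 0.76460787 -0.00764208  0.07478254]
side blue 371 ((0.5877065658569336, 0.18608488142490387), (0.17049959301948547, 0.04578298702836037), 71.07259368896484) [0.57794165 0.20703057 0.0220975 ]
tab 396 (array([0.590149  , 0.20136453], dtype=float32), array([0.32103476, 0.94706744], dtype=float32), array([-0.04003227,  0.02969889])) [0.12633122 0.14212005 0.15103241]
arm 329 (array([ 0.6127246 , -0.17387404], dtype=float32), array([0.9248849, 0.3802472], dtype=float32), array([-0.07480473,  0.02706495])) [0.13875317 0.1698528  0.17886252]
pin 28 (array([ 0.55967945, -0.19752295], dtype=float32), array([0.9531601, 0.3024662], dtype=float32), array([-0.01653012,  0.01493822])) [0.16775419 0.17007499 0.17210392]
```

```bash
python3 - <<'E'
from h import *
from scipy.spatial.transform import Rotation as R
c=-np.arctan2(.3225,.9465); s=np.arctan2(.372,.928)
tab=np.array([.591,.196,.150]); 
pinm=np.array([.5585,-.198,.150])
def shot(nm):
    hold(.3); o=observe(); C=get_calibration("wrist"); p,d=get_image("wrist")
    np.savez(f"pics/{nm}.npz",p=p,d=d,T=C["world_from_camera"],K=C["intrinsics"],eef=o["eef_pos"],rot=o["tcp_rot"])
    cv2.imwrite(f"pics/{nm}.png",p[:,:,::-1]); print(nm,o["eef_pos"],o["tcp_rot"],o["time_s"],o["q"].round(2))
    Rt=R.from_euler("xyz",o["tcp_rot"]).as_matrix(); T=C["world_from_camera"]
    print("cam in tool",(Rt.T@(T[:3,3]-o["eef_pos"])).round(4)); print((Rt.T@T[:3,:3]).round(3).tolist())
movep(tab+[0,0,.17],[np.pi,0,c+np.pi/2]); shot("w_car")
movep(pinm+[0,0,.20],[np.pi,0,s+np.pi/2]); shot("w_pin")
a=cv2.imread("pics/w_car.png");b=cv2.imread("pics/w_pin.png")
cv2.imwrite("pics/w2.png",cv2.resize(np.vstack([a,b]),(480,600)))
E
```

```text
w_car [0.59080992 0.19651173 0.31990678] [-3.14147531e+00  5.20681181e-05  1.24329714e+00] 2.4583 [0.19 0.17 1.42 0.   1.55 0.52]
cam in tool [ 0.0683  0.0003 -0.1436]
[[0.001, -0.962, -0.272], [1.0, 0.002, -0.0], [0.001, -0.272, 0.962]]
w_pin [ 0.55874024 -0.19733178  0.34994263] [-3.14157374e+00 -7.78845407e-05  1.95306607e+00] 4.2833 [-0.47  0.09  1.45  0.    1.6  -0.85]
cam in tool [ 0.0683 -0.0003 -0.1436]
[[0.001, -0.962, -0.272], [1.0, 0.001, 0.0], [0.0, -0.272, 0.962]]
```

View pics/w2.png

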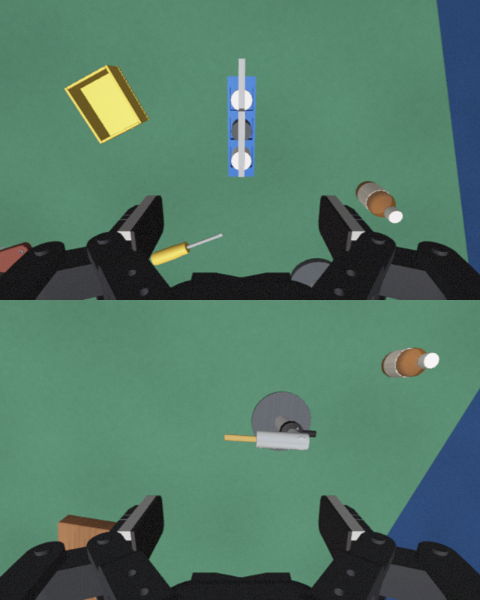

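The upper crop shows the carrier well centred under the gripper: tab line at column 241, steel slug in the middle at (241,130), leg end up. The lower crop shows the brass pin from (225,437) to the shoulder at (257,439), and the stand arm reaching to (309,440).

```bash
python3 - <<'E'
from h import *
from scipy.spatial.transform import Rotation as R
def ld(nm):
    z=np.load(f"pics/{nm}.npz"); W=cloud(z["d"],dict(intrinsics=z["K"],world_from_camera=z["T"])); hsv=cv2.cvtColor(z["p"],cv2.COLOR_RGB2HSV)
    Rt=R.from_euler("xyz",z["rot"]).as_matrix(); return z["p"].astype(int),W,(W-z["eef"])@Rt,hsv
v,u=np.mgrid[:400,:640]
def deg(d): return np.degrees(np.arctan2(d[1],d[0]))
p,W,t,hsv=ld("w_car"); h=W[...,2]; roi=(v<245)&(u>270)&(u<375)
m=roi&(h>.143)&(h<.158); q=t[m]; c,d,e=line(q[:,:2]); print("tab tool",m.sum(),c,deg(d),c+d*e[0],c+d*e[1],np.median(W[m],0))
m=roi&(h>.108)&(h<.124); q=t[m]; print("bar x-range",np.percentile(q[:,0],[1,99]),np.median(q[:,1]),np.median(h[m]))
b=roi&(hsv[...,0]>100)&(hsv[...,0]<125)&(hsv[...,1]>150)&(h>.015)&(h<.03); r=cv2.minAreaRect(t[b][:,:2].astype(np.float32)); print("tray tool",r,b.sum())
wh=roi&(hsv[...,1]<40)&(p.sum(-1)>600)&(h>.035)&(h<.055); print("white top h",np.median(h[wh]))
p,W,t,hsv=ld("w_pin"); h=W[...,2]
br=(hsv[...,0]>10)&(hsv[...,0]<30)&(hsv[...,1]>110)&(h>.13)&(h<.2)&(v<245); q=t[br]; c,d,e=line(q[:,:2]); print("pin tool",br.sum(),c,deg(d),c+d*e[0],c+d*e[1],"ht pct",np.percentile(h[br],[5,50,80,95]))
print("pin world med",np.median(W[br],0))
ar=(h>.13)&(h<.2)&(v<245)&(hsv[...,1]<60)&(p.sum(-1)>250)&(u>340)&(u<420); q=t[ar]; c,d,e=line(q[:,:2]); print("arm tool",ar.sum(),c,deg(d),c+d*e[0],c+d*e[1],np.percentile(h[ar],[50,80,95]))
# ridge by column centre
for nm,mk in(("pin",br),("arm",ar)):
    q=t[mk]; ys=np.arange(q[:,1].min(),q[:,1].max(),.008)
    print(nm,[(round(float(a+.004),4),round(float((q[s,0].min()+q[s,0].max())/2),4),round(float(np.ptp(q[s,0])),4),round(float(W[mk][s,2].max()),4)) for a in ys for s in [(q[:,1]>=a)&(q[:,1]<a+.008)] if s.sum()>3])
bs=(h>.008)&(h<.02)&(hsv[...,1]<90)&(p.sum(-1)<400)&(u>320)&(u<430)&(v<220)
print("base",cv2.minEnclosingCircle(t[bs][:,:2].astype(np.float32)))
E
```

```text
tab tool 674 [-0.00141334  0.0009997 ] -0.10577584 [-0.03667671  0.0010648 ] [0.03214532 0.00093775] [0.59142431 0.19512177 0.15074034]
bar x-range [-0.06216067  0.09315195] 0.0009927093846949842 0.11893848043314509
tray tool ((-0.012483775615692139, 0.0008527487516403198), (0.17055201530456543, 0.04438234493136406), 0.10265346616506577) 1108
white top h 0.04585043532121902
pin tool 299 [-0.0022326  -0.00124599] -86.74458 [-0.00329848  0.01749348] [-0.00115849 -0.02013011] ht pct [0.17009366 0.17189499 0.17270243 0.17313128]
pin world med [ 0.55818684 -0.19981393  0.17189499]
arm tool 1619 [-0.00380925  0.05156836] -87.39379 [-0.00525571  0.08334592] [-0.00234107  0.01931374] [0.17762444 0.17888835 0.17980565]
pin [(-0.0162, -0.0013, 0.0065, 0.1736), (-0.0082, -0.0022, 0.0072, 0.1738), (-0.0002, -0.0022, 0.0069, 0.1737), (0.0078, -0.0031, 0.0068, 0.1736), (0.0158, -0.0032, 0.0066, 0.1738)]
arm [(0.0227, -0.0036, 0.0208, 0.1811), (0.0307, -0.0036, 0.0201, 0.1808), (0.0387, -0.0049, 0.0214, 0.1806), (0.0467, -0.0044, 0.0204, 0.1804), (0.0547, -0.0059, 0.0216, 0.1811), (0.0627, -0.0053, 0.0206, 0.1812), (0.0707, -0.007, 0.022, 0.1808), (0.0787, -0.0063, 0.0205, 0.1805), (0.0867, -0.0058, 0.0184, 0.1798)]
base ((-0.006906344089657068, 0.07424166053533554), 0.05519035831093788)
```

```bash
cat > a.py <<'E'
from h import *
from scipy.spatial.transform import Rotation as R
def fr(nm):
    z=np.load(f"pics/{nm}.npz"); Rt=R.from_euler("xyz",z["rot"]).as_matrix(); return lambda x,y:(z["eef"]+Rt@[x,y,0])[:2]
P=fr("w_pin"); axis_pt=P(-.0068,.0742); tip=P(-.0013,-.0208)
pinline=np.array([P(-.0013,-.0162),P(-.0026,.004),P(-.0040,.0347),P(-.0057,.065)])
_,d,_=line(pinline); d=d if d[0]>0 else -d; yaw=np.arctan2(d[1],d[0])
c0=pinline.mean(0)                       # point on the pin line
tp=c0+d*((tip-c0)@d); sh=tp+d*.040       # tip and shoulder
C=fr("w_car"); tab=C(-.0024,.0010); cyaw=-18.8*np.pi/180+0
E
python3 - <<'E'
from a import *
print("pin yaw",np.degrees(yaw),"tip",tp,"sh",sh,"base axis err",(axis_pt-sh)@d,(axis_pt-sh)@[-d[1],d[0]],"tab",tab)
o=observe(); Y=o["tcp_rot"][2]
gripper_to(0,f_grip=40)
t=sh+d*.020
movep([*t,.20],[np.pi,0,yaw+np.pi/2])
hold(.2); hit=move_l([*t,.165],feed=.012,max_force=3); o=observe(); print("touch",hit,o["eef_pos"],o["ft_force"],o["time_s"])
move_l([*t,.24],feed=.15); print(observe()["opening"])
E
```

```text
pin yaw 18.867165 tip [ 0.53987393 -0.20614303] sh [ 0.57772476 -0.19320802] base axis err 0.05515795674829846 -0.0006245782176707402 tab [0.59098475 0.19391761]
touch True [ 0.5966872  -0.1867408   0.17863296] [-0.19566585  0.2661756   4.41629838] 7.7
4.965259499039442e-05
```

```bash
python3 - <<'E'
from a import *
z=np.load("pics/w_car.npz"); gy=z["rot"][2]
rot=[np.pi,0,gy]
movep([*tab,.24],rot); gripper_to(.05)
move_l([*tab,.1215],feed=.1); hold(.2); print(observe()["eef_pos"],observe()["ft_force"])
gripper_to(0,f_grip=70); hold(.2); o=observe(); print("grip",o["eef_pos"],o["opening"],o["grasp_force"],o["ft_force"],o["torque"])
move_l([*tab,.26],feed=.1); hold(.2); o=observe(); print("lift",o["eef_pos"],o["opening"],o["ft_force"],o["torque"],o["time_s"])
pre=tp-d*.08
move_l([*pre,.26],feed=.15,rotation=[np.pi,0,yaw+np.pi/2]); 
move_l([*pre,.1677+.0235],feed=.1); hold(.3); o=observe(); print("pre",pre,o["eef_pos"],o["tcp_rot"],o["ft_force"],o["time_s"])
ims=[]
for n in("top","side"):
    p,dd=get_image(n); np.savez(f"pics/{n}1.npz",p=p,d=dd); ims.append(p)
cv2.imwrite("pics/pre.png",np.vstack([cv2.resize(ims[0][100:300,300:500],(600,300) if 0 else (400,400)),cv2.resize(ims[1][80:230,250:450],(400,300))])[:600,:,::-1][:, :])
E
```

```text
[0.59137912 0.19400148 0.12221057] [ 0.09213234 -0.34832973  0.27090593]
grip [0.59096994 0.19402291 0.12165543] 0.0066839643009693585 69.43002462387085 [-1.48784983 -1.20264845  2.28139292] [0.09117675 0.14354749 0.01333835]
lift [0.59075762 0.19387018 0.25939563] 0.007037344761289221 [-0.02334758  1.17201391 -5.84503814] [-0.03348034  0.02905376 -0.00585029] 14.1417
pre [ 0.46417227 -0.23201304] [ 0.46444318 -0.23220881  0.1917944 ] [3.14098298e+00 8.36027152e-04 1.90007849e+00] [-0.11883209  0.21734988 -6.26135427] 18.4
```

```bash
python3 - <<'E'
from a import *
a=np.load("pics/top1.npz")["p"][110:290,340:500];b=np.load("pics/side1.npz")["p"][90:270,250:450]
cv2.imwrite("pics/pre2.png",np.hstack([cv2.resize(a,None,fx=2.2,fy=2.2),cv2.resize(b,None,fx=2.2,fy=2.2)])[:,:,::-1])
w=np.array([-d[1],d[0]])
for n in("top","side"):
    z=np.load(f"pics/{n}1.npz");p=z["p"];W=cloud(z["d"],get_calibration(n));hsv=cv2.cvtColor(p,cv2.COLOR_RGB2HSV);h=W[...,2]
    s=(W[...,:2]-sh)@d; t=(W[...,:2]-sh)@w   # along / across pin, from shoulder
    near=(abs(t)<.16)&(s>-.2)&(s<.03)
    br=near&(hsv[...,0]>10)&(hsv[...,0]<30)&(hsv[...,1]>110)&(h>.15)&(h<.19)&(s>-.045)
    print(n,"pin t,h",br.sum(),np.median(t[br]),np.percentile(h[br],[50,90]))
    bl=near&(hsv[...,0]>100)&(hsv[...,0]<125)&(hsv[...,1]>150)&(h>.05)&(h<.13)
    print(" tray",bl.sum(),cv2.minAreaRect(np.c_[s[bl],t[bl]].astype(np.float32)),np.percentile(h[bl],[1,50,99]))
    pl=near&(s<-.09)&(s>-.15)&(h>.14)&(h<.19)&(hsv[...,1]<60)&(p.sum(-1)>200)
    print(" plate t rng,h",pl.sum(),np.percentile(t[pl],[1,99]) if pl.sum() else 0, np.percentile(h[pl],[1,99]) if pl.sum() else 0,np.median(s[pl]))
E
```

```text
top pin t,h 71 0.0014933642225771105 [0.17194948 0.17431929]
 tray 454 ((-0.1213439404964447, 0.02394702658057213), (0.10728278756141663, 0.04572784900665283), 89.9083251953125) [0.07323438 0.09206318 0.09837375]
 plate t rng,h 119 [0.0126911  0.09712858] [0.1469605  0.18980372] -0.11957968009687789
side pin t,h 34 0.0022245131709764067 [0.17011136 0.17186564]
 tray 282 ((-0.11769519001245499, -0.00860133022069931), (0.04695296287536621, 0.1760721206665039), 0.1083521917462349) [0.07222302 0.08957827 0.09449568]
 plate t rng,h 328 [-0.05387477  0.09719879] [0.14205229 0.18961253] -0.11446066325204401
```

View pics/pre2.png

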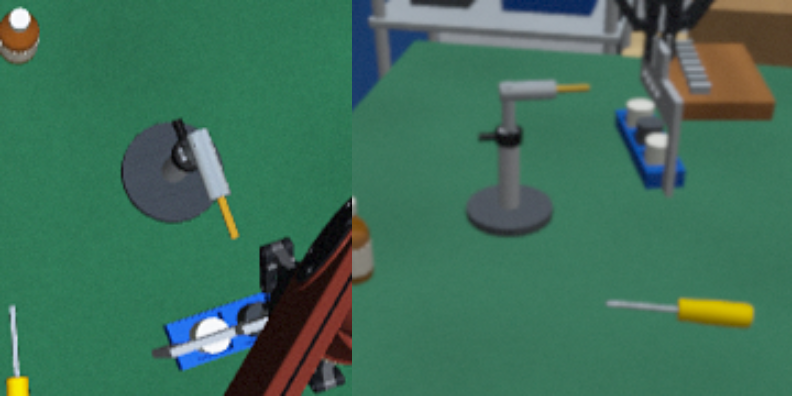

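The left crop shows the carrier held square to the pin, in front of its tip (228,232), with the bar at about (215,340). The right crop shows it upright with all three slugs seated and the hole row level with the pin (575,88). I'll insert now, feeling for contact.

```bash
python3 - <<'E'
from a import *
w=np.array([-d[1],d[0]])
z=.1909; q=lambda s:[*(sh+d*s+w*.0002),z]
move_l(q(-.052),feed=.1); hold(.3)
hit=move_l(q(-.014),feed=.03,max_force=3); o=observe(); e=o["eef_pos"]
print("ins",hit,"s,t",(e[:2]-sh)@d,(e[:2]-sh)@w,e[2],o["ft_force"],o["torque"],o["time_s"])
if not hit:
    hold(.3); print(observe()["ft_force"])
    hit=move_l(q(.004),feed=.012,max_force=3); o=observe(); e=o["eef_pos"]
    print("shoulder",hit,"s,t",(e[:2]-sh)@d,(e[:2]-sh)@w,e[2],o["ft_force"],o["torque"],o["time_s"])
im,dd=get_image("side"); np.savez("pics/side2.npz",p=im,d=dd); cv2.imwrite("pics/s2.png",cv2.resize(im[90:240,270:420],(600,600))[:,:,::-1])
E
```

```text
ins False s,t -0.014172404892807213 0.00020041824192807927 0.19086287734685384 [ 0.18391331  0.06047542 -6.42131441] [-0.03375143  0.03293349 -0.00712709] 21.05
[-0.77649256 -0.22446176 -5.07893635]
shoulder True s,t -0.004607882458743298 0.001021202613930984 0.1890760609229091 [-0.62868309 -0.15812062 -5.64711256] [ 0.02984665 -0.0053244   0.01052367] 22.2583
```

View pics/s2.png

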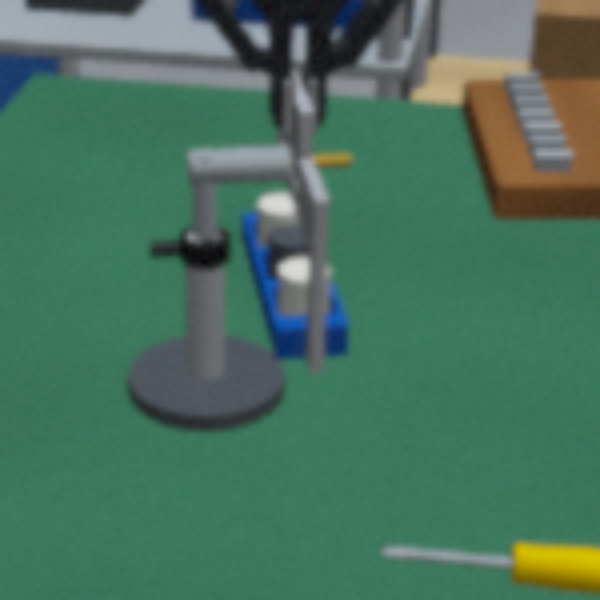

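The plate is threaded on the pin: brass shows on the near side at (335,160) and the plate is against the shoulder at (295,165). All slugs are in place. Next I'll lower it until the pin takes the weight.

```bash
python3 - <<'E'
from a import *
w=np.array([-d[1],d[0]])
def rep(n):
    o=observe(); e=o["eef_pos"]; print(n,"s,t",((e[:2]-sh)@d).round(5),((e[:2]-sh)@w).round(5),e[2].round(5),o["ft_force"].round(2),o["torque"].round(3),o["opening"],o["time_s"]); return o
hold(.3); o=rep("now"); e=o["eef_pos"]
f=o["ft_force"]; 
for k in range(12):
    if f[2]>-1.2: break
    zt=e[2]-.0005*(k+1); move_l([*(sh+d*-.0040+w*.0002),zt],feed=.01); hold(.15); f=observe()["ft_force"]
rep(f"lowered {k}")
im,dd=get_image("side"); cv2.imwrite("pics/s3.png",cv2.resize(im[90:240,270:420],(600,600))[:,:,::-1])
E
```

```text
now s,t -0.00479 0.0012 0.18855 [ 2.33 -0.12  0.32] [-0.059 -0.307  0.026] 0.006635852387571181 22.6083
lowered 0 s,t -0.00479 0.0012 0.18855 [ 2.33 -0.12  0.32] [-0.059 -0.307  0.026] 0.006635852387571181 22.6083
```

```bash
cat >> a.py <<'E'
w=np.array([-d[1],d[0]])
def rep(n):
    o=observe(); e=o["eef_pos"]; f=o["ft_force"]; print(n,"s,t",((e[:2]-sh)@d).round(5),((e[:2]-sh)@w).round(5),"z",e[2].round(5),"F along,across,z",(f[:2]@d).round(2),(f[:2]@w).round(2),f[2].round(2),"T",o["torque"].round(3),o["time_s"]); return o
E
python3 - <<'E'
from a import *
g=lambda s,z:[*(sh+d*s+w*.0008),z]
move_l(g(-.0055,.1900),feed=.02); hold(.3); rep("up")
for s in(-.0050,-.0045,-.0040,-.0035,-.0030,-.0025):
    move_l(g(s,.1900),feed=.02); hold(.2); o=rep(s)
    if o["ft_force"][:2]@d<-4: break
E
```

```text
up s,t -0.0058 0.00114 z 0.18934 F along,across,z -0.03 -0.05 -5.92 T [-0.05  -0.001 -0.007] 23.225
-0.005 s,t -0.00496 0.00082 z 0.19004 F along,across,z -0.26 0.39 -6.44 T [-0.037  0.     0.049] 23.675
-0.0045 s,t -0.00451 0.00081 z 0.18998 F along,across,z -0.08 0.87 -6.38 T [-0.056 -0.012  0.087] 24.125
-0.004 s,t -0.00399 0.00079 z 0.19001 F along,across,z 0.32 -0.17 -6.18 T [0.035 0.073 0.   ] 24.575
-0.0035 s,t -0.00382 0.00078 z 0.19 F along,across,z -3.09 0.82 -4.07 T [-0.159  0.638 -0.051] 25.025
-0.003 s,t -0.00376 0.00078 z 0.18999 F along,across,z -5.07 0.74 -3.03 T [-0.295  0.986 -0.034] 25.475
```

Contact with the shoulder is clear at s ≈ −3.8 mm. I'll ease off the press, lower until the pin carries the weight, and look before releasing.

```bash
python3 - <<'E'
from a import *
g=lambda s,z:[*(sh+d*s+w*.0008),z]
for z in(.1895,.1891,.1888,.1885,.1882,.1879,.1876):
    move_l(g(-.0036,z),feed=.02); hold(.2); o=rep(z)
    if o["ft_force"][2]>-.8: break
im,dd=get_image("side"); im2,_=get_image("top"); np.savez("pics/s3.npz",a=im,b=im2)
E
```

```text
0.1895 s,t -0.00379 0.00073 z 0.18947 F along,across,z -4.66 -0.5 -4.31 T [-0.356  0.845 -0.005] 25.925
0.1891 s,t -0.00377 0.00071 z 0.18913 F along,across,z -4.63 -1.03 -4.36 T [-0.393  0.874 -0.021] 26.375
0.1888 s,t -0.00379 0.0007 z 0.18887 F along,across,z -5.26 -0.02 -2.96 T [-0.303  0.896 -0.003] 26.825
0.1885 s,t -0.00377 0.00068 z 0.18861 F along,across,z -5.7 -1.99 -3.27 T [-0.351  0.884  0.005] 27.275
0.1882 s,t -0.00376 0.00068 z 0.1885 F along,across,z -5.37 0.7 -2.65 T [-0.301  0.978  0.003] 27.725
0.1879 s,t -0.00377 0.00064 z 0.18844 F along,across,z -6.05 0.59 -1.4 T [-0.337  1.137 -0.03 ] 28.175
0.1876 s,t -0.00374 0.00062 z 0.1884 F along,across,z -6.56 1.28 -0.78 T [-0.182  1.159 -0.05 ] 28.625
```

```bash
python3 - <<'E'
from a import *
g=lambda s,z:[*(sh+d*s+w*.0007),z]
move_l(g(-.0040,.1877),feed=.02); hold(.2); rep("ease")
gripper_to(.016); hold(.2); rep("open16"); gripper_to(.035); rep("open35")
move_l(g(-.0040,.235),feed=.06); move_l(g(-.0040,.36),feed=.15); hold(.5); rep("clear")
a,da=get_image("side"); b,db=get_image("top"); c,dc=get_image("wrist"); C=get_calibration("wrist")
np.savez("pics/fin.npz",a=a,da=da,b=b,db=db,c=c,dc=dc,T=C["world_from_camera"],K=C["intrinsics"])
cv2.imwrite("pics/fin.png",np.hstack([cv2.resize(a[90:240,290:400],(396,540)),cv2.resize(c[40:260,240:400],(393,540))])[:,:,::-1])
E
```

```text
ease s,t -0.0038 0.0006 z 0.18841 F along,across,z -4.25 1.89 -0.58 T [-0.186  1.017 -0.045] 29.175
open16 s,t -0.00354 0.00059 z 0.18811 F along,across,z -0.07 -0.42 0.56 T [-0.012  0.011  0.013] 29.6333
open35 s,t -0.00399 0.00071 z 0.18766 F along,across,z -0.72 -0.56 0.23 T [-0.016  0.009  0.016] 29.9583
clear s,t -0.00401 0.0007 z 0.3599 F along,across,z -0.05 -0.28 0.02 T [-0.038  0.04  -0.029] 32.3833
```

View pics/fin.png

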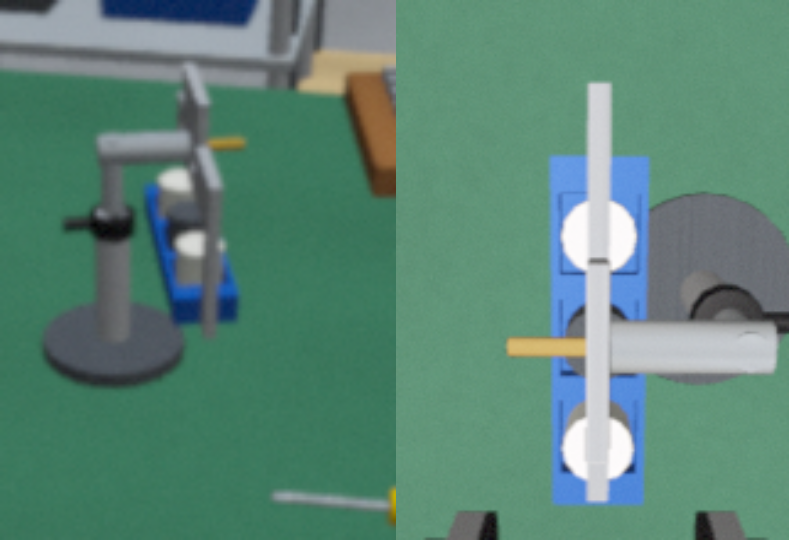

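The left crop shows the carrier hanging on the pin, brass tip at (235,143), upright with all slugs in their pockets. The right crop, from above, shows the bar at column 598 flush with the shoulder at (611,345), no gap visible. Next I'll check level, gap and stillness numerically.

```bash
python3 - <<'E'
from a import *
def an(c,dc,T,K):
    W=cloud(dc,dict(intrinsics=K,world_from_camera=T)); h=W[...,2]; s=(W[...,:2]-sh)@d; t=(W[...,:2]-sh)@w
    hsv=cv2.cvtColor(c,cv2.COLOR_RGB2HSV)
    near=(abs(t)<.15)&(abs(s+.004)<.012)&(np.mgrid[:400,:640][0]<270)
    m=near&(h>.205)&(h<.225); pf=np.polyfit(t[m],h[m],1); print("tab n",m.sum(),"roll deg",np.degrees(np.arctan(pf[0])),"h",np.median(h[m]),"s",np.median(s[m]),np.percentile(s[m],[2,98]),"t",np.percentile(t[m],[1,99]),"yaw",np.degrees(np.polyfit(t[m],s[m],1)[0]))
    b=(hsv[...,0]>100)&(hsv[...,0]<125)&(hsv[...,1]>150)&(h>.08)&(h<.1)&(abs(t)<.15)&(abs(s)<.06)
    pf=np.polyfit(t[b],h[b],1); print("tray roll",np.degrees(np.arctan(pf[0])),"pitch",np.degrees(np.arctan(np.polyfit(s[b],h[b],1)[0])),cv2.minAreaRect(np.c_[s[b],t[b]].astype(np.float32)),np.median(h[b]))
z=np.load("pics/fin.npz"); an(z["c"],z["dc"],z["T"],z["K"])
hold(1.0); C=get_calibration("wrist"); c,dc=get_image("wrist"); an(c,dc,C["world_from_camera"],C["intrinsics"])
cv2.imwrite("pics/gap.png",cv2.resize(c[140:200,280:400],(800,400),interpolation=cv2.INTER_CUBIC)[:,:,::-1])
E
```

```text
tab n 765 roll deg -2.6262301240090027 h 0.21725055544022542 s -0.004110777766141083 [-7.50972107e-03 -5.64511553e-05] t [-0.03156862  0.0369825 ] yaw 0.29747683657206736
tray roll -2.4518453413896997 pitch -0.947104560335075 ((-0.0046811774373054504, -0.012919560074806213), (0.04527084529399872, 0.16992531716823578), 0.2794435918331146) 0.09107631305124408
tab n 764 roll deg -2.4278850611421454 h 0.21730049106117413 s -0.00412187343542518 [-7.52840778e-03 -6.72055252e-05] t [-0.03173853  0.03692313] yaw 0.3590458890719965
tray roll -2.5385609772187037 pitch -1.0234821170566586 ((-0.00442192517220974, -0.013580955564975739), (0.04523719847202301, 0.1692614108324051), 0.05205020681023598) 0.0910786300261579
```

View pics/gap.png

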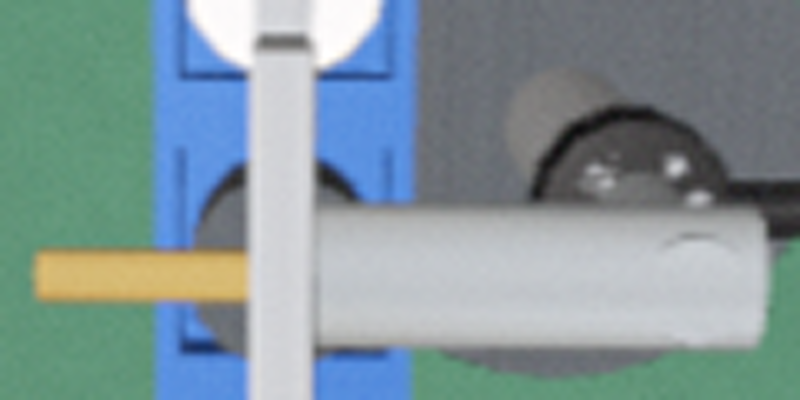

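The close-up shows the bar's right face (312,280) meeting the shoulder with no gap. The measured roll is about −2.5°, so I'll check it for camera bias against the picture taken when the carrier stood on the bench.

```bash
python3 - <<'E'
from a import *
z=np.load("pics/w_car.npz"); W=cloud(z["d"],dict(intrinsics=z["K"],world_from_camera=z["T"])); h=W[...,2]; hsv=cv2.cvtColor(z["p"],cv2.COLOR_RGB2HSV)
cy=-18.8*np.pi/180; dd=np.array([np.cos(cy),np.sin(cy)]); ww=np.array([-dd[1],dd[0]]); s=(W[...,:2]-tab)@dd; t=(W[...,:2]-tab)@ww
near=(abs(t)<.12)&(abs(s)<.012)&(np.mgrid[:400,:640][0]<245)
f=lambda a,b:np.degrees(np.arctan(np.polyfit(a,b,1)[0]))
m=near&(h>.143)&(h<.157); b=(hsv[...,0]>100)&(hsv[...,0]<125)&(hsv[...,1]>150)&(h>.017)&(h<.03)&(abs(t)<.12)&(abs(s)<.04)
print("ref tab roll",f(t[m],h[m]),"tray roll",f(t[b],h[b]),"pitch",f(s[b],h[b]))
z=np.load("pics/fin.npz")
for n,a,D in(("side","a","da"),("top","b","db")):
    W=cloud(z[D],get_calibration(n)); h=W[...,2]; s=(W[...,:2]-sh)@d; t=(W[...,:2]-sh)@w; hsv=cv2.cvtColor(z[a],cv2.COLOR_RGB2HSV)
    b=(hsv[...,0]>100)&(hsv[...,0]<125)&(hsv[...,1]>150)&(h>.083)&(h<.105)&(abs(t)<.13)&(abs(s)<.05)
    m=(abs(s+.004)<.012)&(abs(t)<.05)&(h>.21)&(h<.225)
    print(n,b.sum(),f(t[b],h[b]),f(s[b],h[b]),m.sum(),f(t[m],h[m]))
E
```

```text
ref tab roll -0.2900320765551126 tray roll 0.002135042547749906 pitch 0.007076919607903477
side 148 -2.087394459686967 3.923032020753702 52 -2.7561186630688224
top 282 -2.0916546143223296 0.24792466629864526 64 -3.3942963103372534
```

The tilt is real, about −2.3° towards the leg. I released roughly 0.9 mm off-apex across the pin and friction holds it there. There is time left, so I'll re-grip gently with the tool tilted to match, lift 1 mm, level and re-centre, then release again.

```bash
python3 - <<'E'
from a import *
R0=R.from_euler("xyz",[np.pi,0,yaw+np.pi/2]); al=np.radians(-2.3)
rt=(R.from_rotvec(al*np.r_[d,0])*R0).as_euler("xyz"); r0=R0.as_euler("xyz")
g=lambda s,t,z:[*(sh+d*s+w*t),z]
move_l(g(-.004,.0016,.235),feed=.2,rotation=rt)
hit=move_l(g(-.004,.0016,.1885),feed=.06,max_force=6); rep(f"down {hit}")
if hit: raise SystemExit
gripper_to(0,f_grip=50); hold(.2); rep("grip")
move_l(g(-.0046,.0016,.1903),feed=.02); hold(.2); rep("lift")
move_l(g(-.0046,-.0002,.1902),feed=.02,rotation=r0); hold(.2); rep("level")
for s in(-.0040,-.0036,-.0032,-.0028):
    move_l(g(s,-.0002,.1900),feed=.02); hold(.15); o=rep(s)
    if o["ft_force"][:2]@d<-2.5: break
for z in(.1892,.1886,.1882,.1878):
    move_l(g(s,-.0002,z),feed=.02); hold(.15); o=rep(z)
    if o["ft_force"][2]>-1: break
E
```

```text
down False s,t -0.0038 0.00138 z 0.1889 F along,across,z 0.02 -0.71 0.38 T [0.024 0.039 0.03 ] 35.2833
grip s,t -0.00401 0.00125 z 0.1891 F along,across,z -3.0 -0.67 5.15 T [-0.232  0.385  0.024] 35.8333
lift s,t -0.0048 0.00194 z 0.18968 F along,across,z -0.19 -0.25 -3.93 T [0.012 0.06  0.004] 36.2833
level s,t -0.00478 0.00037 z 0.18952 F along,across,z 0.1 -1.06 -6.18 T [-0.048  0.015  0.01 ] 36.7333
-0.004 s,t -0.00403 -9e-05 z 0.18996 F along,across,z -0.3 0.29 -5.86 T [ 0.023  0.061 -0.018] 37.1333
-0.0036 s,t -0.00392 -0.00011 z 0.18995 F along,across,z -2.9 0.81 -5.61 T [ 0.015  0.596 -0.003] 37.5333
0.1892 s,t -0.00385 -0.00033 z 0.18927 F along,across,z -4.87 0.33 -2.98 T [-0.204  0.915 -0.051] 37.9333
0.1886 s,t -0.00385 -0.00034 z 0.18913 F along,across,z -6.19 1.07 -0.62 T [-1.930e-01  1.124e+00 -1.000e-03] 38.3333
```

```bash
python3 - <<'E'
from a import *
g=lambda s,t,z:[*(sh+d*s+w*t),z]
move_l(g(-.0041,-.0002,.1886),feed=.02); hold(.15); rep("ease")
gripper_to(.016); hold(.1); gripper_to(.035); rep("open")
move_l(g(-.0040,-.0002,.235),feed=.06); move_l(g(-.0040,.0007,.36),feed=.15); hold(.4); rep("clear")
C=get_calibration("wrist"); c,dc=get_image("wrist"); b,db=get_image("side"); t0,dt=get_image("top")
cv2.imwrite("pics/gap2.png",np.hstack([cv2.resize(c[40:260,240:400],(393,540)),cv2.resize(b[90:240,290:400],(396,540))])[:,:,::-1])
f=lambda a,b:np.degrees(np.arctan(np.polyfit(a,b,1)[0])).round(2)
for im,D,CC in((c,dc,C),(b,db,get_calibration("side")),(t0,dt,get_calibration("top"))):
    W=cloud(D,CC); h=W[...,2]; s=(W[...,:2]-sh)@d; t=(W[...,:2]-sh)@w; hsv=cv2.cvtColor(im,cv2.COLOR_RGB2HSV)
    m=(abs(t)<.05)&(abs(s+.004)<.012)&(h>.21)&(h<.225)
    q=(hsv[...,0]>100)&(hsv[...,0]<125)&(hsv[...,1]>150)&(h>.083)&(h<.105)&(abs(t)<.13)&(abs(s)<.05)
    print("tab roll",f(t[m],h[m]),"tray roll",f(t[q],h[q]),"pitch",f(s[q],h[q]),"s",np.median(s[m]),"t",np.percentile(t[m],[1,99]))
E
```

```text
ease s,t -0.00389 -0.00035 z 0.18913 F along,across,z -4.97 0.4 1.14 T [-0.073  0.901  0.022] 38.7333
open s,t -0.00407 -0.00024 z 0.18861 F along,across,z -0.15 -0.36 -0.46 T [ 0.024  0.021 -0.024] 39.4167
clear s,t -0.00406 0.00074 z 0.35969 F along,across,z -0.25 0.28 -0.44 T [-0.018 -0.045  0.003] 41.725
tab roll -0.43 tray roll -0.16 pitch -0.07 s -0.004029394039606833 t [-0.03413248  0.03451433]
tab roll -2.01 tray roll -0.38 pitch 0.34 s -0.001191717689293014 t [-0.0305597   0.03669478]
tab roll 0.15 tray roll -0.31 pitch 0.21 s -0.005380572778988344 t [0.00678602 0.03652735]
```

View pics/gap2.png

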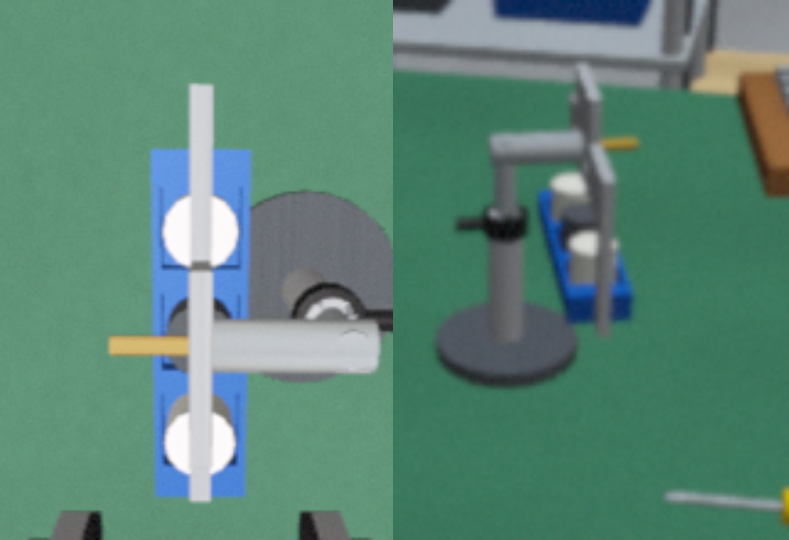

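The left crop shows the bar (200,345) against the shoulder at (213,345) and all slugs seated. The right crop shows the carrier hanging upright on the pin. It is now level to about 0.3° and the gripper is clear, so I'm handing in.

```bash
python3 -c "
from plant import *
print(job_done())"
```

```text
the job is handed in; nothing more can be done
None
```

The carrier hangs by hole 3 on the pin, level to about 0.3° and against the shoulder as far as the pictures show, with all three slugs seated and the gripper clear; it first hung about 2.3° off, so I re-gripped and re-hung it before handing in at about 42 s.

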